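Gather the kit parts in the corner of the tote

TASK

One motor of the robot kit lies loose on the table beside the small carry tote: put it in the tote with the other parts while the tote stands on the table. Then lift the tote clear of the table and tilt it towards its high-walled corner until all four parts have slid together into that corner, and finish there, still holding the tote up, tilted and steady. Leave everything else on the table where it is.

Things in the scene. Friction and masses are not known exactly. Their poses are not given: they have to be found in the camera images.
- tote: open white plastic tote with a carry handle, 220 mm long (x), 160 mm wide (y), floor 4 mm, walls 3.5 mm thick and 50 mm high, about 0.3 kg empty; at one corner only (-x, -y) the walls rise to 90 mm, over 60 mm along each side. Origin at the centre of the underside, z up. Slippery inside: parts start to slide at a tilt of about 10 to 15 degrees
- tote_corner (a point): point on the tote's inner floor in the high-walled corner, at (-106.5, -76.5, 4) mm in the tote's frame. Tilted 30 to 35 degrees towards it, parts slide all the way and stay in; one may hang up on a wall until the tilt swings a little to either side. All four heaped there have their origins within about 90 mm of it
- tote_grip (a point): middle of the tote's handle, 98 mm above its underside: grip here, across the bar. The bar is straight and flat, along the tote's x over its middle, 208 mm long, 14 mm wide (y), from 88 to 108 mm above the underside, with a post at each end wall; on each side of it the tote is open, 69 mm wide
- stray_motor: a small electric motor: steel can with black end cap and brass pinion, 29 mm long over all along its x (from -13 to +16), 20 mm wide along y, 15.5 mm high, about 30 g; origin at the underside of the can near its middle, z up as built. This is the one that lies on the table, outside the tote
- motor_a: a small electric motor: steel can with black end cap and brass pinion, 29 mm long over all along its x (from -13 to +16), 20 mm wide along y, 15.5 mm high, about 30 g; origin at the underside of the can near its middle, z up as built. Starts in the tote
- motor_b: a small electric motor: steel can with black end cap and brass pinion, 29 mm long over all along its x (from -13 to +16), 20 mm wide along y, 15.5 mm high, about 30 g; origin at the underside of the can near its middle, z up as built. Starts in the tote
- hub: a black wheel hub, a disc 28 mm in diameter and 12 mm thick, about 15 g; origin at the centre of one flat face. Starts in the tote
- screwdriver: a screwdriver 190 mm long lying on the table; bystander, leave alone; origin at its underside
- chassis_plate: a plywood plate 110 x 75 x 5 mm; bystander, leave alone; origin at its underside
- eraser: a white eraser 50 x 22 x 13 mm; bystander, leave alone; origin at its underside
- tape_roll: a roll of tape, 70 mm across, 18 mm high; bystander, leave alone; origin at its underside
- glue_pot: a closed jar 48 mm across, 70 mm high; bystander, leave alone; origin at its underside
- marker: a marker pen 120 mm long, 14 mm thick; bystander, leave alone; origin at its underside
- battery_box: a black battery box 65 x 60 mm, about 21 mm high; bystander, leave alone; origin at its underside

How it is judged:
By the outcome, as a careful person would: the job done as asked, in the order asked, and still so for the second after the job is handed in, while the arm keeps its last pose, push and grip.
It also fails if it takes over 51 s, if anything falls off the work surface, if the arm or the gripper's body presses on something with over 40 N, if the wrist force passes 120 N, or if a joint passes its speed limit or range.

ROBOT

A 6-joint arm with a two-finger parallel gripper is mounted at the origin on the work surface. World frame = base frame: x ahead of the robot, y to its left, z up, the work surface at z = 0. Lengths are in m, angles in rad, forces in N, time in s.
With the tool pointing down it reaches from about 0.25 to 0.775 m from the base axis. Payload 4 kg.
Tool frame: the origin (TCP) lies at the very end of the fingers, on their centre line; the grasp point (between the pads) lies hold_point_z behind it (hold_point_z is the distance from the TCP to the grasp point, in m); z points along the fingers, y is the direction in which the jaws open and shut (so a half turn about z gives the same grasp; the last joint's range is limited). The gripper opens to 94 mm and grips with 3 to 60 N. Pads are 16 mm wide; open, the fingers measure 119 mm over their backs; the gripper's body (75 mm by 177 mm) begins 78 mm behind the grasp point.
Start: joints at [-1.435, 0.087, 1.371, -0, 1.684, -0.103], TCP at [0.13, -0.534, 0.206] pointing down, gripper open.
Joint ranges: [-3.1, 3.1], [-0.76, 2.03], [0.27, 2.55], [-1.08, 4.22], [0.17, 2.65], [-2.57, 2.57]. Speed limits (rad/s): [2.79, 2.79, 3.14, 3.14, 3.14, 3.14].

INTERFACE

Orientations are given as [roll, pitch, yaw] about the fixed x, y, z axes, in that order (R = Rz(yaw) Ry(pitch) Rx(roll)).
In Python, from bench import * gives the robot as it stands.
- The arm moves only by the tool step_arm, never from a script. Its argument "increments" is text: rows parted by semicolons, each of 6 numbers parted by spaces: the shift along the tool's x, y, z in cm, then the turn, a rotation vector about the tool's x, y, z in rad. A call has 1 to 5 rows; each row shifts and turns the commanded pose from where the row before left it, along the tool's axes as they then stand; what a row does not reach is not made up. A row lasts 1/10 s, in which the tool goes at most 50 mm and 8.59 degrees, less where a joint would pass 70% of its speed; a pose out of reach is approached as far as the arm can. A call is refused whole if a number of a shift passes 5 or a number of a turn 0.15, either way. A call with a gripper value outside its range is refused whole. "claw" is the gripper's target within -1 to 1 (shut at 1, half-way at 0, fully open at -1), set as the call begins (left out, the last holds). The fingers move at their own pace and stop on an object; the grip force is fixed at half the most. Time passes only in rows, so rows that do not move let the fingers close. It gives the time, the measured TCP pose, the force and the opening at its end, in the units of the state.
- get_obs(): the state, without advancing time (a new reading comes with each control period).
- snapshot(name): name is "side" or "top"; returns the picture (420x560x3 uint8, red, green, blue); there is no depth.
- calibration(name): a dict with "camera_matrix" (3x3 intrinsics, pixels), "k1" (the pictures are not rectified: a ray, as slopes to the right and down, at radius r is drawn at 1 + k1 r^2 times it, then the intrinsics apply), "eye" and "orientation" of the camera in the world. Camera axes: x right, y up, looking along -z (the intrinsics and any distortion apply to the point x, -y, -z); pixel columns grow to the right and rows downward; lengths in m; the calibration is good to about 2 mm. A picture is of the moment at which its call begins. calibration takes no time and is no camera call.
- close_job(): hands the job in, once; it reports no verdict.
The state is a dict: "time": time; "joint_positions": joint angles; "qvel": joint speeds; "joint_torque": joint torques, N m; "tool_pos": TCP position; "ee_rot": TCP orientation; "wrist_force": force on the tool from outside, world axes, zero at the start; "wrist_torque": the same for the moment, N m; "width": finger opening in m.
Only numpy, scipy, OpenCV 4.12 (cv2) and the standard library are available. Lean on these libraries where they do the work, as an engineer would, in place of code of your own. Each camera call takes 0.05 s, during which the arm holds its last target. There are 200 camera calls.

## Working session

There is one attempt and no reset: what is moved stays moved. The work goes in short steps, Python scripts to look and compute and a tool call to move; the robot and the scene stay as the last step left them, time stands still between calls to the robot, and variables do not carry over. Pictures are saved under pics/ and viewed, about 8 in all and at most 12, crops included, and the job is handed in when it is done.

Besides the shell and the picture viewer there is one more tool, called after "Call:" in YAML: its name, and indented under it one key for each argument. step_arm: Moves the arm, as the interface text tells. Its arguments: {"type":"object","properties":{"increments":{"type":"string"},"claw":{"type":"number"}},"required":["increments"]}

```bash
mkdir -p pics; ls; python3 - <<'E'
from bench import *
import cv2
for n in("top","side"):
    cv2.imwrite(f"pics/{n}0.png",snapshot(n)[:,:,::-1]); print(calibration(n))
print(get_obs())
E
```

```text
pics
{'camera_matrix': array([[484.87682201,   0.        , 281.82639911],
       [  0.        , 484.87682201, 211.51458843],
       [  0.        ,   0.        ,   1.        ]]), 'k1': -0.032516454543512235, 'eye': array([ 3.46498144e-01, -2.13798027e-04,  1.20010164e+00]), 'orientation': array([ 0.1832249 , -0.00192165, -1.54935464])}
{'camera_matrix': array([[470.85777879,   0.        , 279.65430186],
       [  0.        , 470.85777879, 212.04516452],
       [  0.        ,   0.        ,   1.        ]]), 'k1': -0.1301471391627017, 'eye': array([0.52233064, 0.92684379, 0.95042151]), 'orientation': array([0.79814504, 0.00640284, 3.14058597])}
{'time': 0.1, 'joint_positions': array([-1.43509763e+00,  8.78603110e-02,  1.37203591e+00, -3.55676345e-05,
        1.68357944e+00, -1.03081587e-01]), 'qvel': array([-0.00198861, -0.00053851, -0.00356912,  0.00039824, -0.0002946 ,
        0.00014233]), 'joint_torque': array([ 1.87084559e-03, -3.41253698e+01, -3.03301442e+01,  7.20399013e-02,
        3.04524705e-02, -9.06377795e-05]), 'tool_pos': array([ 0.1300146 , -0.53393243,  0.20446666]), 'ee_rot': array([-3.13971600e+00, -1.58598393e-04,  2.38776163e-01]), 'wrist_force': array([ 0.25845802,  0.12803313, -0.13664499]), 'wrist_torque': array([ 0.01266094, -0.04824939,  0.01896077]), 'width': 0.09463881935032538}
```

View pics/top0.png

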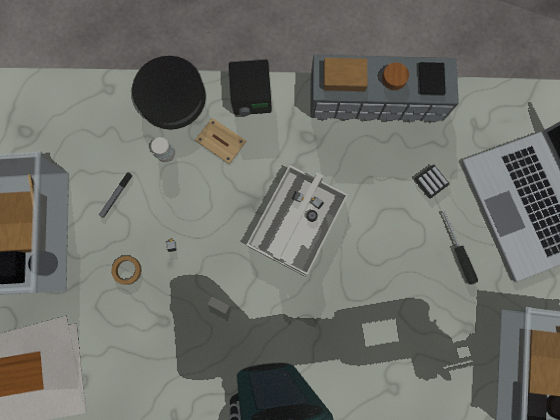

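View pics/side0.png

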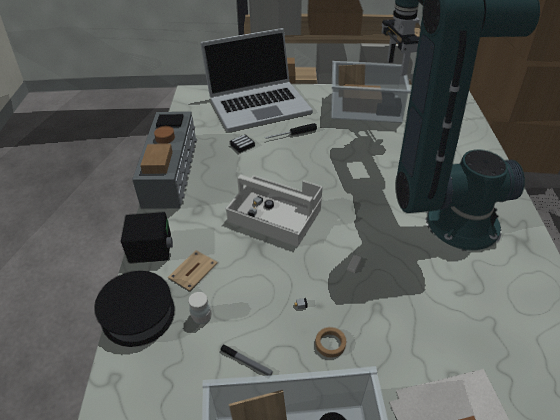

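The top view shows the motor at about (171,244), the tote at about (297,220), and the eraser in shadow near (219,308). In the side view the motor is at (302,303) and the tote at (275,210). I'll enlarge both.

```bash
cat > h.py <<'E'
from bench import *
import numpy as np, cv2
from scipy.spatial.transform import Rotation as R
def cam(n):
    c=calibration(n); return c["camera_matrix"],c["k1"],np.array(c["eye"]),R.from_euler("xyz",c["orientation"]).as_matrix()
def proj(n,P):
    K,k,e,M=cam(n); q=(np.atleast_2d(P)-e)@M; s=np.c_[q[:,0],-q[:,1]]/-q[:,2:]
    s=s*(1+k*(s**2).sum(1,keepdims=True)); return s*[K[0,0],K[1,1]]+K[:2,2]
def unproj(n,px,z):
    K,k,e,M=cam(n); d=(np.atleast_2d(px)-K[:2,2])/[K[0,0],K[1,1]]; s=d.copy()
    for _ in range(20): s=d/(1+k*(s**2).sum(1,keepdims=True))
    r=np.c_[s[:,0],-s[:,1],-np.ones(len(s))]@M.T
    return e+r*((z-e[2])/r[:,2])[:,None]
def crop(img,x,y,w,h,f): return cv2.resize(img[y:y+h,x:x+w],None,fx=f,fy=f,interpolation=cv2.INTER_CUBIC)
E
python3 - <<'E'
from h import *
t=cv2.imread("pics/top0.png"); s=cv2.imread("pics/side0.png")
a=crop(t,235,155,120,125,4)      # 480x500
b=crop(t,151,224,40,40,7); c=crop(s,282,283,40,31,7)
col=np.zeros((500,280,3),np.uint8); col[:280]=b; col[283:]=c
cv2.imwrite("pics/c1.png",np.hstack([a,col]))
cv2.imwrite("pics/c2.png",crop(s,215,165,120,90,6))
E
```

```text
(no output)
```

View pics/c1.png

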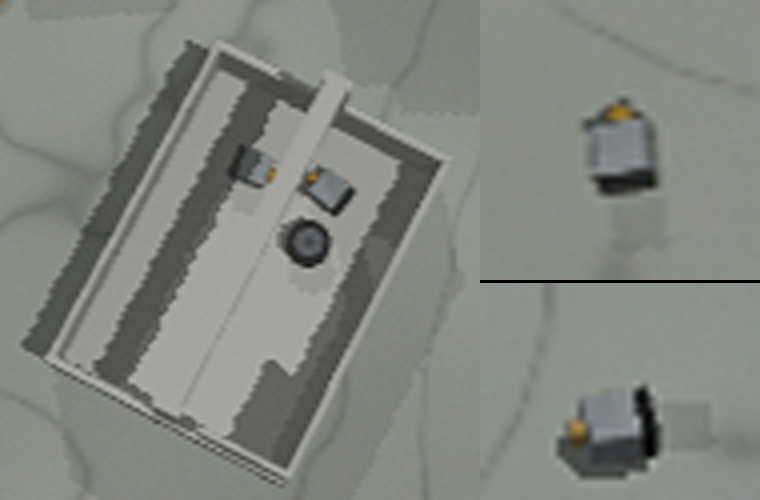

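View pics/c2.png

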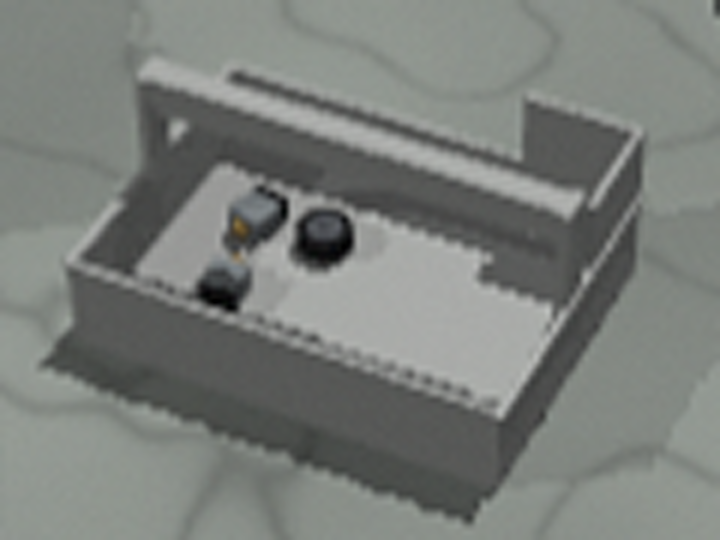

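c1 shows the tote rim corners at crop (219,43), (447,159), (50,358) and (288,482), with the high corner at bottom right (−x,−y). The motor lies flat with its pinion pointing up in the image, about world +x. c2 confirms the high corner at (642,130) and gives the handle ends at (150,60) and (580,205).

```bash
python3 - <<'E'
from h import *
from scipy.optimize import least_squares
def u(p,o,f,off=(0,0)): return (np.array(p,float)-off+.5)/f-.5+np.array(o)
T=[((219,43),(110,80,50)),((447,159),(110,-80,50)),((50,358),(-110,80,50)),((288,482),(-110,-80,90)),((335,75),(106,0,108))]
S=[((68,262),(110,80,50)),((500,412),(-110,80,50)),((642,130),(-110,-80,90)),((148,62),(106,0,108)),((582,208),(-104,0,108))]
tp=np.array([u(p,(235,155),4) for p,_ in T]); sp=np.array([u(p,(215,165),6) for p,_ in S])
tm=np.array([m for _,m in T])/1e3; sm=np.array([m for _,m in S])/1e3
def W(v,m): return R.from_euler("z",v[2]).apply(m)+[v[0],v[1],0]
f=lambda v:np.r_[(proj("top",W(v,tm))-tp).ravel(),(proj("side",W(v,sm))-sp).ravel()]
r=least_squares(f,[.35,0,0],loss="soft_l1"); print("tote",r.x,np.degrees(r.x[2])); print(f(r.x).reshape(-1,2).round(1))
o=(151,224);b=(480,0); o2=(282,283);b2=(480,283)
M=[((621,102),(16,0,8)),((590,128),(9,10,15.5)),((654,125),(9,-10,15.5)),((628,190),(-13,0,8))]
N=[((566,430),(16,0,8)),((585,393),(9,-10,15.5)),((658,425),(-13,3,8))]
mp=np.array([u(p,o,7,b) for p,_ in M]);mm=np.array([m for _,m in M])/1e3
np_=np.array([u(p,o2,7,b2) for p,_ in N]);nm=np.array([m for _,m in N])/1e3
for g in (lambda v:np.r_[(proj("top",W(v,mm))-mp).ravel(),(proj("side",W(v,nm))-np_).ravel()],lambda v:(proj("top",W(v,mm))-mp).ravel(),):
    r=least_squares(g,[.35,.3,0],loss="soft_l1"); print("motor",r.x); print(g(r.x).reshape(-1,2).round(1))
print(unproj("top",u((624,155),o,7,b),.0155), unproj("side",u((612,415),o2,7,b2),.0155))
import bench; print([ (k) for k in dir(bench) if not k.startswith('_')])
E
```

```text
tote [ 0.5422309  -0.03530727 -0.45815324] -26.250246991499065
[[-0.7 -0.4]
 [ 0.8 -0. ]
 [-0.8 -0.1]
 [ 0.4 -0.8]
 [ 0.5  1.5]
 [-0.1  0.2]
 [ 0.2  0.6]
 [ 0.8 -0.2]
 [ 0.8  1.1]
 [-2.5 -1.1]]
motor [0.47650308 0.27302649 0.13180799]
[[ 0.4  0.8]
 [ 0.3 -0.1]
 [-0.8 -0.5]
 [ 0.2 -0.2]
 [ 0.5  0. ]
 [ 0.1 -0.2]
 [-0.5  0.4]]
motor [0.47638764 0.27320626 0.10824938]
[[ 0.4  0.8]
 [ 0.3 -0.1]
 [-0.8 -0.4]
 [-0.  -0.1]]
[[0.4746749  0.27216786 0.0155    ]] [[0.47800617 0.27418152 0.0155    ]]
['IKError', 'calibration', 'close_job', 'get_obs', 'hold_point_z', 'snapshot']
```

```bash
cat >> h.py <<'E'
def go(pos,rpy):
    o=get_obs(); A=R.from_euler("xyz",o["ee_rot"]); B=R.from_euler("xyz",rpy)
    print("t",round(o["time"],2),"pos",np.round(o["tool_pos"],4),"rpy",np.round(o["ee_rot"],3),"w",round(o["width"],4),"F",np.round(o["wrist_force"],1),"q",np.round(o["joint_positions"],2))
    print("shift cm",np.round(A.inv().apply(np.array(pos)-o["tool_pos"])*100,2),"turn",np.round((A.inv()*B).as_rotvec(),3))
E
python3 -c "
from h import *
print(hold_point_z)
go([.4765,.2725,.15],[np.pi,0,.12])"
```

```text
0.0188
t 0.1 pos [ 0.13   -0.5339  0.2045] rpy [-3.14  -0.     0.239] w 0.0946 F [ 0.3  0.1 -0.1] q [-1.44  0.09  1.37 -0.    1.68 -0.1 ]
shift cm [ 52.74 -70.15   5.59] turn [-0.002 -0.     0.119]
```

Call:
step_arm:
  increments: "2.4 -3.2 0 0 0 0;2.4 -3.2 0 0 0 0;2.4 -3.2 0 0 0 0;2.4 -3.2 0 0 0 0;2.4 -3.2 0 0 0 0"
  claw: -0.2

```text
time: 0.6
tool_pos: [0.2091, -0.3488, 0.2049]
ee_rot: [-3.141, -0.0, 0.238]
wrist_force: [1.2, -0.3, 0.6]
width: 0.0582
```

Call:
step_arm:
  increments: "2.4 -3.2 0 0 0 0;2.4 -3.2 0 0 0 0;2.4 -3.2 0 0 0 0;2.4 -3.2 0 0 0 0;2.4 -3.2 0 0 0 0"

```text
time: 1.1
tool_pos: [0.2876, -0.1651, 0.2051]
ee_rot: [-3.142, -0.0, 0.238]
wrist_force: [0.2, 0.0, 0.1]
width: 0.0564
```

Call:
step_arm:
  increments: "2.4 -3.2 0 0 0 0;2.4 -3.2 0 0 0 0;2.4 -3.2 0 0 0 0;2.4 -3.2 0 0 0 0;2.4 -3.2 0 0 0 0"

```text
time: 1.6
tool_pos: [0.3664, 0.0189, 0.2052]
ee_rot: [3.141, 0.0, 0.239]
wrist_force: [1.1, -0.9, -0.3]
width: 0.0564
```

Call:
step_arm:
  increments: "2.4 -3.2 0 0 0 0;2.4 -3.2 0 0 0 0;2.4 -3.2 0 0 0 0;2.4 -3.2 0 0 0 0;2.4 -3.2 0 0 0 0"

```text
time: 2.1
tool_pos: [0.4451, 0.2026, 0.2049]
ee_rot: [3.141, 0.001, 0.239]
wrist_force: [0.4, -0.6, -0.3]
width: 0.0559
```

```bash
python3 -c "
from h import *
go([.4765,.2725,.08],[np.pi,0,.12])"
```

```text
t 2.1 pos [0.4451 0.2026 0.2049] rpy [3.141e+00 1.000e-03 2.390e-01] w 0.0559 F [ 0.4 -0.6 -0.3] q [ 0.31 -0.05  1.51 -0.    1.68  1.64]
shift cm [ 4.72 -6.05 12.48] turn [0.    0.001 0.119]
```

Call:
step_arm:
  increments: "1.2 -1.5 2 0 0 0.03;1.2 -1.5 2 0 0 0.03;1.2 -1.5 2 0 0 0.03;1.1 -1.5 2 0 0 0.03;0 0 2 0 0 0"

```text
time: 2.6
tool_pos: [0.4798, 0.2704, 0.1037]
ee_rot: [-3.141, 0.001, 0.12]
wrist_force: [-0.2, -0.7, 0.7]
width: 0.0565
```

Call:
step_arm:
  increments: "0 0 2 0 0 0;0 0 1 0 0 0;0 0 0 0 0 0;0 0 0 0 0 0"

```text
time: 3.0
tool_pos: [0.4799, 0.2689, 0.076]
ee_rot: [-3.142, -0.001, 0.119]
wrist_force: [0.8, -0.5, 0.9]
width: 0.0564
```

```bash
python3 - <<'E'
from h import *
go([.4765,.2725,.004],[np.pi,0,.12])
t=snapshot("top")[:,:,::-1];s=snapshot("side")[:,:,::-1]
cv2.imwrite("pics/m1.png",np.hstack([crop(t,135,205,80,80,5),crop(s,262,263,80,80,5)]))
print(proj("top",[.4765,.2725,0])-[135,205],proj("side",[.4765,.2725,0])-[262,263])
E
```

```text
t 3.0 pos [0.4799 0.2689 0.076 ] rpy [-3.142e+00 -1.000e-03  1.190e-01] w 0.0564 F [ 0.8 -0.5  0.9] q [ 0.41  0.15  1.56 -0.    1.43  1.86]
shift cm [-0.3 -0.4  7.2] turn [-0.    -0.001 -0.001]
[[37.44016745 40.68445763]] [[38.86433668 41.55192851]]
```

View pics/m1.png

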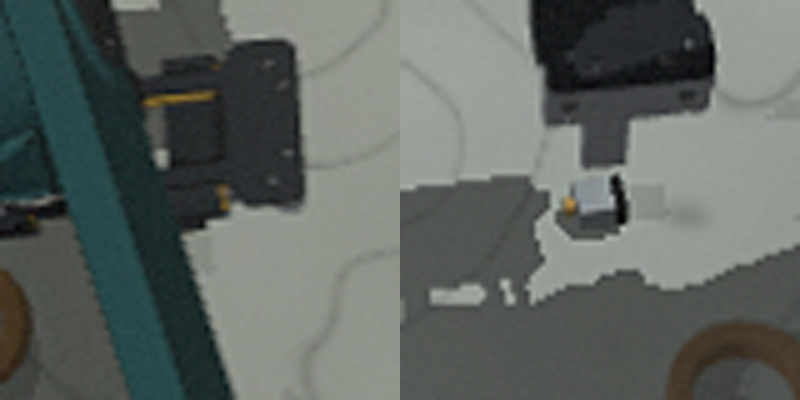

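m1 shows the side-view finger over the motor at about (605,165), with the motor at (595,195). They line up, so I'll descend and grip.

Call:
step_arm:
  increments: "-0.1 -0.2 2 0 0 0;-0.1 -0.2 2 0 0 0;-0.1 0 1.8 0 0 0;0 0 0.9 0 0 0;0 0 0.4 0 0 0"

```text
time: 3.6
tool_pos: [0.4762, 0.2724, 0.0044]
ee_rot: [3.141, 0.0, 0.119]
wrist_force: [1.2, -0.2, 0.1]
width: 0.0566
```

Call:
step_arm:
  increments: "0 0 0 0 0 0;0 0 0 0 0 0;0 0 0 0 0 0;0 0 0 0 0 0;0 0 0 0 0 0"
  claw: 1

```text
time: 4.1
tool_pos: [0.4765, 0.2727, 0.0049]
ee_rot: [-3.141, -0.001, 0.119]
wrist_force: [-0.2, -0.2, 0.7]
width: 0.0197
```

Call:
step_arm:
  increments: "0 0 0 0 0 0;0 0 0 0 0 0;0 0 -1 0 0 0;0 0 -2 0 0 0;0 0 -2 0 0 0"

```text
time: 4.6
tool_pos: [0.4757, 0.2723, 0.0548]
ee_rot: [3.141, 0.001, 0.119]
wrist_force: [0.0, -0.2, 0.5]
width: 0.0197
```

Call:
step_arm:
  increments: "0 0 -3 0 0 0;0 0 -3 0 0 0;0 0 -3 0 0 0;0 0 -3 0 0 0;0 0 0 0 0 0"

```text
time: 5.1
tool_pos: [0.4787, 0.2737, 0.1806]
ee_rot: [-3.139, -0.01, 0.119]
wrist_force: [0.5, 0.4, -0.6]
width: 0.0194
```

```bash
python3 -c "
from h import *
go([.534,.0157,.17],[np.pi,0,-.458])"
```

```text
t 5.1 pos [0.4787 0.2737 0.1806] rpy [-3.139 -0.01   0.119] w 0.0194 F [ 0.5  0.4 -0.6] q [ 0.42  0.09  1.42 -0.    1.62  1.87]
shift cm [ 2.42 26.27  1.  ] turn [-0.006 -0.009  0.577]
```

Call:
step_arm:
  increments: "0.4 4 0 0 0 0;0.4 4 0 0 0 0;0.4 4 0 0 0 0;0.4 4 0 0 0 0;0.4 4 0 0 0 0"

```text
time: 5.6
tool_pos: [0.5191, 0.0748, 0.1732]
ee_rot: [-3.141, 0.002, 0.119]
wrist_force: [0.6, 0.7, 0.2]
width: 0.0194
```

Call:
step_arm:
  increments: "0.4 4 0 0 0 0;0 2.3 0 0 0 0;0 0 1 0 0 0.145;0 0 0 0 0 0.145;0 0 0 0 0 0.145"

```text
time: 6.1
tool_pos: [0.5302, 0.0138, 0.1625]
ee_rot: [3.141, 0.003, -0.323]
wrist_force: [1.0, 0.3, 0.3]
width: 0.0193
```

Call:
step_arm:
  increments: "0 0 2 0 0 0.14;0 0 2 0 0 0;0 0 2 0 0 0;0 0 0 0 0 0;0 0 0 0 0 0"

```text
time: 6.6
tool_pos: [0.5305, 0.0142, 0.1037]
ee_rot: [3.141, 0.002, -0.456]
wrist_force: [-1.1, -0.1, -0.8]
width: 0.0196
```

```bash
python3 - <<'E'
from h import *
go([.534,.0157,.022],[np.pi,0,-.458])
t=snapshot("top")[:,:,::-1];s=snapshot("side")[:,:,::-1]
cv2.imwrite("pics/m2.png",np.hstack([crop(t,235,155,100,125,4),crop(s,215,150,100,125,4)]))
E
```

```text
t 6.6 pos [0.5305 0.0142 0.1037] rpy [ 3.141e+00  2.000e-03 -4.560e-01] w 0.0196 F [-1.1 -0.1 -0.8] q [-0.08  0.09  1.57 -0.    1.48  1.95]
shift cm [ 0.27 -0.29  8.17] turn [0.001 0.002 0.002]
```

View pics/m2.png

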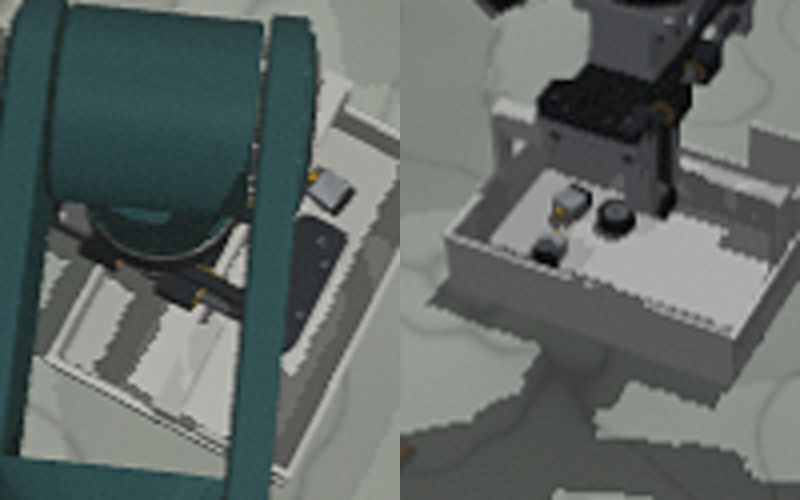

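m2 shows the gripper over the tote's +y bay with its fingers clear of the handle and wall. The other parts are at (570,203), (548,248) and (616,216). I'll lower and release.

Call:
step_arm:
  increments: "0.3 -0.3 1.5 0 0 0;0 0 2 0 0 0;0 0 2 0 0 0;0 0 1.8 0 0 0;0 0 0.8 0 0 0"

```text
time: 7.2
tool_pos: [0.534, 0.0157, 0.0211]
ee_rot: [3.14, 0.003, -0.456]
wrist_force: [-0.4, -0.2, -0.8]
width: 0.0201
```

Call:
step_arm:
  increments: "0 0 0 0 0 0;0 0 0 0 0 0;0 0 0 0 0 0;0 0 0 0 0 0;0 0 0 0 0 0"
  claw: 0.34

```text
time: 7.7
tool_pos: [0.5358, 0.0155, 0.0243]
ee_rot: [-3.141, -0.002, -0.456]
wrist_force: [-0.1, -0.5, -0.7]
width: 0.0313
```

Call:
step_arm:
  increments: "0 0 -2 0 0 0;0 0 -3 0 0 0;0 0 -4 0 0 0;0 0 -4 0 0 0;0 0 -3 0 0 0"

```text
time: 8.2
tool_pos: [0.5359, 0.0155, 0.1869]
ee_rot: [-3.14, -0.004, -0.456]
wrist_force: [0.1, 0.6, 0.3]
width: 0.0311
```

```bash
python3 - <<'E'
from h import *
go([.5422,-.0353,.15],[np.pi,0,-.458])
t=snapshot("top")[:,:,::-1];s=snapshot("side")[:,:,::-1]
cv2.imwrite("pics/m3.png",np.hstack([crop(t,235,155,120,125,4),crop(s,215,150,120,125,4)])[:,:800])
E
```

```text
t 8.2 pos [0.5359 0.0155 0.1869] rpy [-3.14  -0.004 -0.456] w 0.0311 F [0.1 0.6 0.3] q [-0.08  0.06  1.44 -0.    1.64  1.95]
shift cm [2.79 4.29 3.7 ] turn [-0.001 -0.004  0.002]
```

View pics/m3.png

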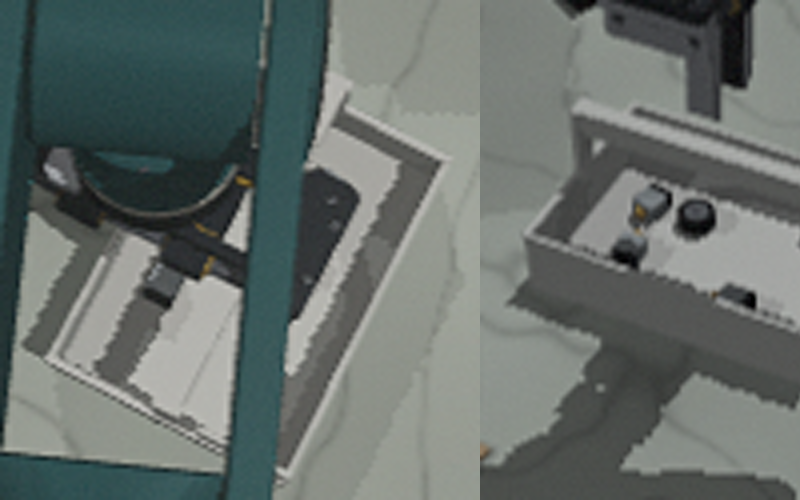

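m3 shows the stray motor inside the tote, at (158,285) in the top view and (737,297) in the side view, and the tote has not moved. Next is the handle.

Call:
step_arm:
  increments: "1 1.5 0 0 0 0;1 1.5 0 0 0 0;0.8 1.3 1 0 0 0;0 0 2 0 0 0;0 0 2 0 0 0"
  claw: -0.2

```text
time: 8.8
tool_pos: [0.5409, -0.0361, 0.1314]
ee_rot: [3.141, 0.001, -0.458]
wrist_force: [0.4, 0.1, -0.1]
width: 0.0565
```

Call:
step_arm:
  increments: "0 0 0 0 0 0;0 0 0 0 0 0;0 0 0 0 0 0"

```text
time: 9.1
tool_pos: [0.5419, -0.0354, 0.1342]
ee_rot: [-3.141, -0.001, -0.456]
wrist_force: [-0.3, 0.6, -0.6]
width: 0.0563
```

```bash
python3 - <<'E'
from h import *
go([.5422,-.0353,.079],[np.pi,0,-.458])
s=snapshot("side")[:,:,::-1]
cv2.imwrite("pics/m4.png",crop(s,215,130,120,120,5))
E
```

```text
t 9.1 pos [ 0.5419 -0.0354  0.1342] rpy [-3.141e+00 -1.000e-03 -4.560e-01] w 0.0563 F [-0.3  0.6 -0.6] q [-0.17  0.1   1.5  -0.    1.54  1.86]
shift cm [ 0.02 -0.02  5.52] turn [-0.    -0.001  0.002]
```

View pics/m4.png

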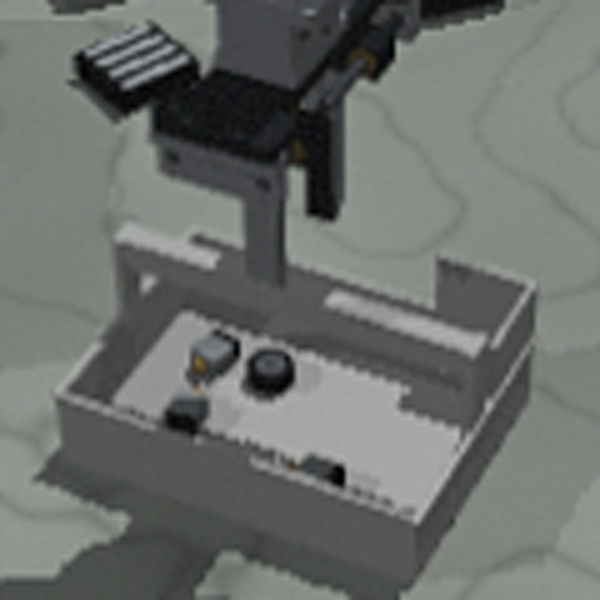

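m4 shows the fingers straddling the handle at its middle, (265,280) and (325,210). I'll descend, grip, and lift a little.

Call:
step_arm:
  increments: "0 0 2 0 0 0;0 0 2 0 0 0;0 0 1 0 0 0;0 0 0.5 0 0 0;0 0 0 0 0 0"

```text
time: 9.65
tool_pos: [0.5414, -0.0353, 0.0785]
ee_rot: [3.141, 0.0, -0.456]
wrist_force: [0.0, -0.1, 0.5]
width: 0.0563
```

Call:
step_arm:
  increments: "0 0 0 0 0 0;0 0 0 0 0 0;0 0 0 0 0 0;0 0 0 0 0 0;0 0 0 0 0 0"
  claw: 1

```text
time: 10.15
tool_pos: [0.5415, -0.0354, 0.0787]
ee_rot: [-3.142, -0.001, -0.456]
wrist_force: [0.3, -0.4, -0.5]
width: 0.0194
```

Call:
step_arm:
  increments: "0 0 0 0 0 0;0 0 0 0 0 0;0 0 -0.3 0 0 0;0 0 -0.7 0 0 0;0 0 -1 0 0 0"

```text
time: 10.65
tool_pos: [0.5405, -0.0352, 0.0978]
ee_rot: [3.141, 0.003, -0.456]
wrist_force: [0.4, 1.6, -3.4]
width: 0.0137
```

Call:
step_arm:
  increments: "0 0 -1.5 0 0 0;0 0 -2 0 0 0;0 0 -2 0 0 0;0 0 -2 0 0 0;0 0 -2 0 0 0"

```text
time: 11.15
tool_pos: [0.5416, -0.0354, 0.1958]
ee_rot: [-3.141, -0.002, -0.456]
wrist_force: [0.2, -0.0, -2.7]
width: 0.0141
```

Call:
step_arm:
  increments: "0 0 -2 0 0 0;0 0 -2 0 0 0;0 0 -2 0 0 0;0 0 -1.5 0 0 0;0 0 -1 0 0 0"

```text
time: 11.65
tool_pos: [0.5418, -0.0354, 0.2815]
ee_rot: [-3.141, -0.004, -0.456]
wrist_force: [0.3, 0.1, -2.4]
width: 0.0137
```

Call:
step_arm:
  increments: "0 0 0 0 0 0;0 0 0 0 0 0"

```text
time: 11.85
tool_pos: [0.5413, -0.0353, 0.2784]
ee_rot: [3.141, 0.0, -0.456]
wrist_force: [-0.5, 0.1, -4.1]
width: 0.0139
```

```bash
python3 - <<'E'
from h import *
A=R.from_rotvec(np.radians(33)*np.array([.163,-.987,0]))
B=A*R.from_euler("xyz",[np.pi,0,-.458])
go([.5422,-.0353,.27],B.as_euler("xyz"))
E
```

```text
t 11.85 pos [ 0.5413 -0.0353  0.2784] rpy [ 3.141  0.    -0.456] w 0.0139 F [-0.5  0.1 -4.1] q [-0.17  0.07  1.25 -0.    1.83  1.86]
shift cm [ 0.08 -0.04  0.84] turn [0.335 0.469 0.002]
```

The lift is good: the width reads 14 mm and the load is about 4 N. I'll now tilt gradually by (.335,.469).

Call:
step_arm:
  increments: "0 0 0 0.01 0.014 0;0 0 0 0.02 0.028 0;0 0 0 0.021 0.029 0;0 0 0 0.021 0.029 0;0 0 0 0.021 0.029 0"

```text
time: 12.35
tool_pos: [0.5406, -0.0353, 0.2771]
ee_rot: [-3.048, -0.128, -0.462]
wrist_force: [-0.3, -0.1, -3.0]
width: 0.0139
```

Call:
step_arm:
  increments: "0 0 0 0.021 0.029 0;0 0 0 0.021 0.029 0;0 0 0 0.021 0.029 0;0 0 0 0.021 0.029 0;0 0 0 0.021 0.029 0"

```text
time: 12.85
tool_pos: [0.5404, -0.0353, 0.2769]
ee_rot: [-2.939, -0.271, -0.484]
wrist_force: [-0.1, -0.3, -2.7]
width: 0.0139
```

Call:
step_arm:
  increments: "0 0 0 0.021 0.029 0;0 0 0 0.021 0.029 0;0 0 0 0.021 0.029 0;0 0 0 0.021 0.029 0;0 0 0 0.021 0.029 0"

```text
time: 13.35
tool_pos: [0.5402, -0.0353, 0.2766]
ee_rot: [-2.821, -0.41, -0.524]
wrist_force: [-0.0, -0.4, -3.0]
width: 0.0141
```

Call:
step_arm:
  increments: "0 0 0 0.021 0.029 0;0 0 0 0.02 0.028 0;0 0 0 0.01 0.014 0;0 0 0 0 0 0;0 0 0 0 0 0"

```text
time: 13.85
tool_pos: [0.5411, -0.0354, 0.278]
ee_rot: [-2.758, -0.478, -0.551]
wrist_force: [-0.4, -0.5, -3.4]
width: 0.0135
```

Call:
step_arm:
  increments: "0 0 0 0 0 0;0 0 0 0 0 0;0 0 0 0 0 0;0 0 0 0 0 0;0 0 0 0 0 0"

```text
time: 14.35
tool_pos: [0.5415, -0.0353, 0.2785]
ee_rot: [-2.757, -0.479, -0.551]
wrist_force: [-0.7, -0.8, -3.3]
width: 0.0139
```

```bash
python3 - <<'E'
from h import *
A=R.from_rotvec(np.radians(33)*np.array([.163,-.987,0]))
B=A*R.from_euler("xyz",[np.pi,0,-.458])
go([.5422,-.0353,.27],B.as_euler("xyz"))
o=get_obs(); z=R.from_euler("xyz",o["ee_rot"]).apply([0,0,1]); print("tilt",np.degrees(np.arccos(-z[2])))
t=snapshot("top")[:,:,::-1];s=snapshot("side")[:,:,::-1]
cv2.imwrite("pics/m5.png",np.hstack([crop(t,215,130,160,240,2.5),crop(s,195,60,160,240,2.5)]))
E
```

```text
t 14.35 pos [ 0.5415 -0.0353  0.2785] rpy [-2.757 -0.479 -0.551] w 0.0139 F [-0.7 -0.8 -3.3] q [-0.36 -0.37  1.75  0.31  1.24  1.65]
shift cm [-0.33  0.25  0.74] turn [-0.019 -0.021  0.001]
tilt 34.62918046134402
```

View pics/m5.png

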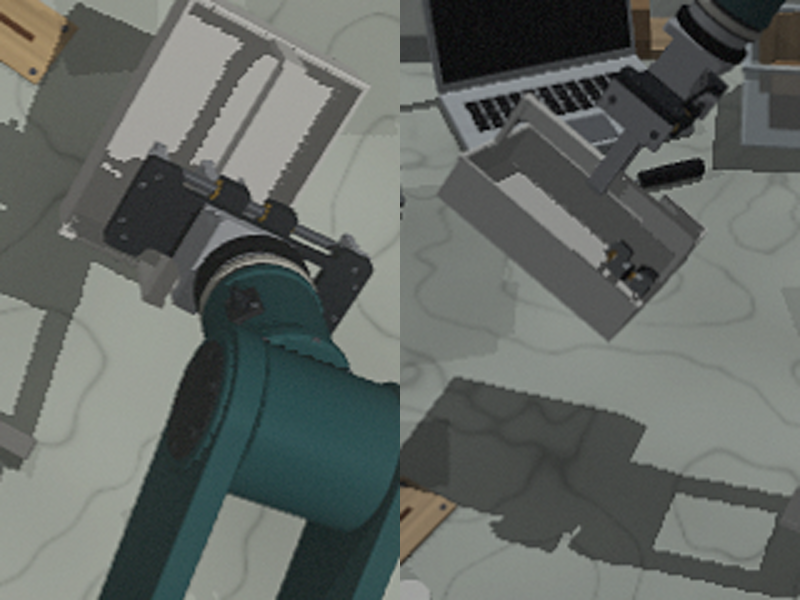

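m5 shows the tote held tilted, with a cluster of parts at about (630,270) in the side half near the −x wall. I'll enlarge that with the expected tote model overlaid (picture 10).

```bash
cat >> h.py <<'E'
def toteP(m):  # tote mm -> world, from the TCP pose, as gripped
    o=get_obs(); A=R.from_euler("xyz",o["ee_rot"])
    m=np.atleast_2d(m)/1e3; return o["tool_pos"]+A.apply((m-[0,0,.079])*[1,-1,-1])
def overlay(x,y,w,h,f):
    s=np.ascontiguousarray(snapshot("side")[:,:,::-1]); big=crop(s,x,y,w,h,f)
    raw=big.copy()
    tr=lambda P:[tuple(int(v) for v in p) for p in ((proj("side",toteP(P))-[x,y]+.5)*f-.5)]
    for p in tr([(110,80,50),(-110,80,50),(-110,80,0),(110,80,0),(-110,-80,90),(-50,-80,90),(-110,-20,90)]): cv2.drawMarker(big,p,(0,0,255),0,9)
    a=np.linspace(0,np.pi/2,12)
    cv2.polylines(big,[np.array(tr(np.c_[-106.5+90*np.cos(a),-76.5+90*np.sin(a),a*0+8]))],False,(0,255,0))
    cv2.polylines(big,[np.array(tr([(106,-76,4),(106,76,4),(-106,76,4),(-106,-76,4)]))],True,(255,0,0))
    return np.hstack([raw,big])
E
python3 - <<'E'
from h import *
cv2.imwrite("pics/m6.png",overlay(245,115,80,110,5))
E
```

```text
(no output)
```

View pics/m6.png

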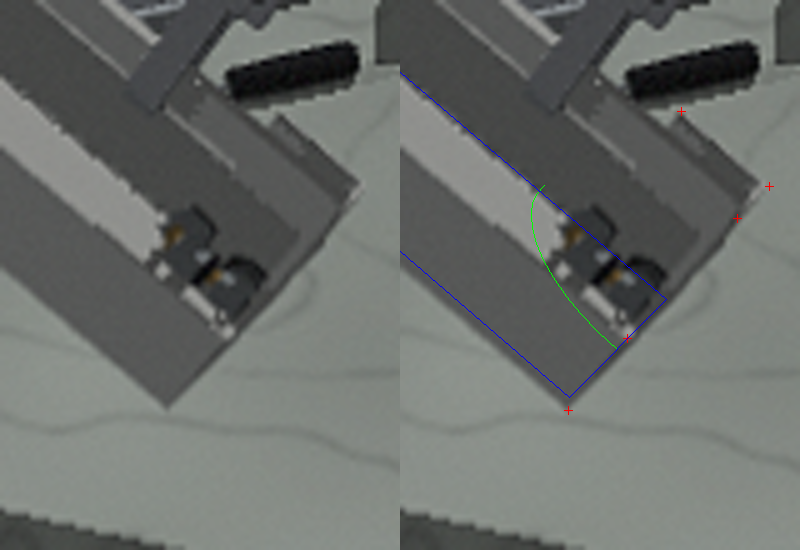

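The model overlay matches the image closely, so the tote has not slipped in the grip. Two motors are clear at (185,235) and (235,285), and the rest are partly hidden behind the near wall. I'll swing the tilt a little both ways to free any hang-up.

Call:
step_arm:
  increments: "0 0 0 0.03 -0.02 0;0 0 0 0.04 -0.02 0;0 0 0 0.04 -0.02 0;0 0 0 0.03 -0.02 0;0 0 0 0 0 0"

```text
time: 15.0
tool_pos: [0.5415, -0.0368, 0.2779]
ee_rot: [-2.634, -0.406, -0.515]
wrist_force: [0.1, 0.2, -4.2]
width: 0.0135
```

Call:
step_arm:
  increments: "0 0 0 0 0 0;0 0 0 0 0 0;0 0 0 0 0 0;0 0 0 0 0 0;0 0 0 -0.03 0.02 0"

```text
time: 15.5
tool_pos: [0.5414, -0.0359, 0.278]
ee_rot: [-2.66, -0.424, -0.524]
wrist_force: [0.6, 0.7, -4.0]
width: 0.0141
```

Call:
step_arm:
  increments: "0 0 0 -0.04 0.02 0;0 0 0 -0.04 0.02 0;0 0 0 -0.04 0.02 0;0 0 0 -0.04 0.02 0;0 0 0 -0.04 0.02 0"

```text
time: 16.0
tool_pos: [0.5412, -0.0347, 0.2786]
ee_rot: [-2.84, -0.517, -0.566]
wrist_force: [0.1, -1.0, -3.0]
width: 0.0139
```

Call:
step_arm:
  increments: "0 0 0 -0.03 0.02 0;0 0 0 -0.02 0.02 0;0 0 0 0 0 0;0 0 0 0 0 0;0 0 0 0 0 0"

```text
time: 16.5
tool_pos: [0.5414, -0.0353, 0.2784]
ee_rot: [-2.883, -0.555, -0.579]
wrist_force: [-0.1, 0.2, -3.6]
width: 0.0138
```

Call:
step_arm:
  increments: "0 0 0 0 0 0;0 0 0 0.03 -0.02 0;0 0 0 0.04 -0.03 0;0 0 0 0.03 -0.03 0;0 0 0 0.02 -0.02 0"

```text
time: 17.0
tool_pos: [0.5415, -0.0364, 0.2786]
ee_rot: [-2.78, -0.46, -0.544]
wrist_force: [0.2, -0.4, -4.4]
width: 0.0138
```

Call:
step_arm:
  increments: "0 0 0 0 0 0;0 0 0 0 0 0;0 0 0 0 0 0;0 0 0 0 0 0;0 0 0 0 0 0"

```text
time: 17.5
tool_pos: [0.5413, -0.035, 0.2785]
ee_rot: [-2.781, -0.46, -0.543]
wrist_force: [0.6, 0.1, -4.6]
width: 0.0138
```

```bash
python3 - <<'E'
from h import *
A=R.from_rotvec(np.radians(33)*np.array([.163,-.987,0]))
B=A*R.from_euler("xyz",[np.pi,0,-.458])
go([.5422,-.0353,.27],B.as_euler("xyz"))
cv2.imwrite("pics/m7.png",overlay(265,135,50,75,8))
E
```

```text
t 17.5 pos [ 0.5413 -0.035   0.2785] rpy [-2.781 -0.46  -0.543] w 0.0138 F [ 0.6  0.1 -4.6] q [-0.34 -0.35  1.73  0.28  1.26  1.67]
shift cm [-0.3   0.26  0.76] turn [ 0.001 -0.001  0.001]
```

View pics/m7.png

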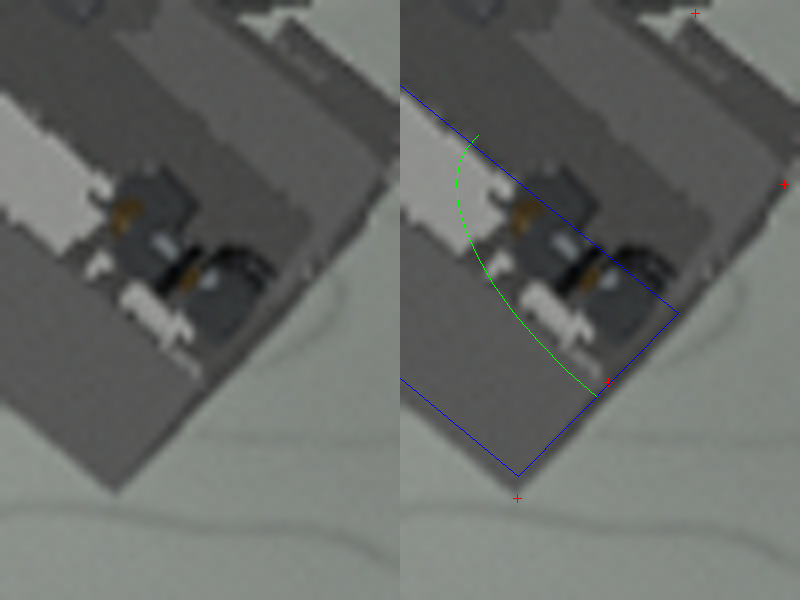

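m7 shows three brass or cap features and the hub's arc clustered at about (110–270, 165–340), inside the 90 mm arc, at 33° tilt. The near wall still hides part of the floor. Only one picture is left, so I'll work out which view would be clearest before using it.

```bash
python3 - <<'E'
from h import *
o=get_obs(); A0=R.from_euler("xyz",o["ee_rot"]); p=o["tool_pos"]
up=A0.inv().apply([0,0,1]); print("up in tool",up.round(3))
# fraction of the corner floor seen, ray test in tote frame against walls, handle, gripper boxes (mm)
boxes=[((-110,76.5,0),(110,80,50)),((-110,-80,0),(-106.5,80,50)),((-110,-80,0),(-106.5,-20,90)),((-110,-80,0),(110,-76.5,50)),((-110,-80,0),(-50,-76.5,90)),((106.5,-80,0),(110,80,50)),
 ((-104,-7,88),(104,7,108)),((-110,-7,0),(-104,7,108)),((-10,-20,79),(10,20,176)),((-37.5,-88,176),(37.5,88,300)),((-50,-50,300),(50,50,500))]
lo=np.array([b[0] for b in boxes],float);hi=np.array([b[1] for b in boxes],float)
eyes={n:cam(n)[2] for n in("side","top")}
X,Y=np.meshgrid(np.arange(-100,10,8),np.arange(-70,76,8)); P=np.c_[X.ravel(),Y.ravel(),np.full(X.size,10.)]
near=np.hypot(P[:,0]+106.5,P[:,1]+76.5)<90
for n in eyes:
  for y in range(0,-61,-10):
    A=R.from_euler("z",y,degrees=True)*A0
    e=A.inv().apply(eyes[n]-p)*1e3*[1,-1,-1]+[0,0,79]
    d=e-P
    with np.errstate(divide="ignore",invalid="ignore"):
        t1=(lo-P[:,None])/d[:,None];t2=(hi-P[:,None])/d[:,None]
    blk=((np.minimum(t1,t2).max(2)<np.maximum(t1,t2).min(2))&(np.maximum(t1,t2).min(2)>0)).any(1)
    print(n,y,"near seen %.2f far seen %.2f"%((~blk)[near].mean(),(~blk)[~near].mean()))
E
```

```text
up in tool [ 0.444 -0.316 -0.838]
side 0 near seen 0.90 far seen 0.23
side -10 near seen 0.86 far seen 0.35
side -20 near seen 0.74 far seen 0.49
side -30 near seen 0.67 far seen 0.56
side -40 near seen 0.45 far seen 0.65
side -50 near seen 0.46 far seen 0.70
side -60 near seen 0.45 far seen 0.76
top 0 near seen 0.00 far seen 0.33
top -10 near seen 0.00 far seen 0.24
top -20 near seen 0.00 far seen 0.31
top -30 near seen 0.00 far seen 0.28
top -40 near seen 0.03 far seen 0.31
top -50 near seen 0.09 far seen 0.38
top -60 near seen 0.14 far seen 0.47
```

```bash
python3 - <<'E'
from h import *
cv2.imwrite("pics/va.png",np.mean([snapshot("side").astype(float) for _ in range(4)],0)[:,:,::-1])
E
```

```text
[ WARN:0@3.427] global loadsave.cpp:1063 imwrite_ Unsupported depth image for selected encoder is fallbacked to CV_8U.
```

Call:
step_arm:
  increments: "0 0 0 -0.016 0.011 0.03;0 0 0 -0.032 0.023 0.061;0 0 0 -0.032 0.023 0.061;0 0 0 -0.032 0.023 0.061;0 0 0 -0.032 0.023 0.061"

```text
time: 18.25
tool_pos: [0.5412, -0.0351, 0.2785]
ee_rot: [-2.779, -0.459, -0.873]
wrist_force: [-0.7, 0.2, -3.8]
width: 0.0142
```

Call:
step_arm:
  increments: "0 0 0 -0.032 0.023 0.061;0 0 0 -0.016 0.011 0.03;0 0 0 0 0 0;0 0 0 0 0 0;0 0 0 0 0 0"

```text
time: 18.75
tool_pos: [0.5413, -0.0355, 0.2784]
ee_rot: [-2.78, -0.459, -0.978]
wrist_force: [0.2, 0.4, -3.2]
width: 0.0138
```

```bash
python3 - <<'E'
from h import *
A=R.from_euler("z",-25,degrees=True)*R.from_rotvec(np.radians(33)*np.array([.163,-.987,0]))
B=A*R.from_euler("xyz",[np.pi,0,-.458])
go([.5413,-.035,.2785],B.as_euler("xyz"))
b=np.mean([snapshot("side").astype(float) for _ in range(4)],0)[:,:,::-1]
a=cv2.imread("pics/va.png").astype(float)
f=lambda i:np.clip(255*(i/200)**.55,0,255).astype(np.uint8)
c=proj("side",toteP([-60,-30,20]))[0]; print(c)
L=crop(f(a),272,148,40,60,10)
x,y=int(c[0])-29,int(c[1])-40
Rt=crop(f(b),x,y,57,86,7)
tr=lambda P:[tuple(int(v) for v in p) for p in ((proj("side",toteP(P))-[x,y]+.5)*7-.5)]
t=np.linspace(0,np.pi/2,12)
cv2.polylines(Rt,[np.array(tr(np.c_[-106.5+90*np.cos(t),-76.5+90*np.sin(t),t*0+8]))],False,(0,255,0))
cv2.drawMarker(Rt,tr([(-106.5,-76.5,4)])[0],(0,0,255),0,12)
Rt=Rt[:600,:399]
out=np.zeros((602,800,3),np.uint8)[:600]; out[:,:400]=L[:600]; out[:Rt.shape[0],401:401+Rt.shape[1]]=Rt
cv2.imwrite("pics/m8.png",out)
E
```

```text
t 18.75 pos [ 0.5413 -0.0355  0.2784] rpy [-2.78  -0.459 -0.978] w 0.0138 F [ 0.2  0.4 -3.2] q [-0.12 -0.36  1.73 -0.09  1.2   2.36]
shift cm [-0.03 -0.03 -0.02] turn [-0.001  0.     0.001]
[281.44865584 166.06400246]
```

View pics/m8.png

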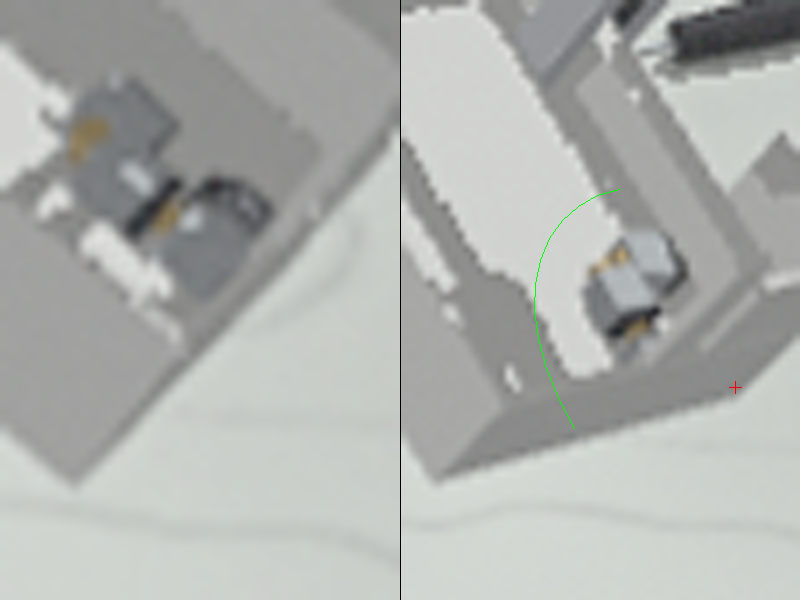

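```bash
python3 - <<'E'
from h import *
a=cv2.imread("pics/va.png")
A=R.from_rotvec(np.radians(33)*np.array([.163,-.987,0]))*R.from_euler("xyz",[np.pi,0,-.458]); p=np.array([.5413,-.035,.2785])
K,k,e,M=cam("side")
def at(px,h):  # tote-frame point at height h mm
    d=unproj("side",px,0.)[0]-e; E=A.inv().apply(e-p)*1e3*[1,-1,-1]+[0,0,79]; D=A.inv().apply(d)*[1,-1,-1]
    return E+D*(h-E[2])/D[2]
for n,c in dict(A=(135,125),B=(125,190),C=(205,250),arc=(238,195)).items():
    px=np.array(c)/10+[272,148]-.45
    for h in(8,14,28):
        q=at(px,h); print(n,h,q.round(0),"to corner",round(np.linalg.norm(q-[-106.5,-76.5,4])))
print(a[163:180,284:302].max(2))
E
```

```text
A 8 [-53. -77.   8.] to corner 54
A 14 [-54. -65.  14.] to corner 55
A 28 [-57. -37.  28.] to corner 68
B 8 [-64. -44.   8.] to corner 54
B 14 [-65. -32.  14.] to corner 61
B 28 [-68.  -4.  28.] to corner 85
C 8 [-90. -46.   8.] to corner 34
C 14 [-91. -34.  14.] to corner 46
C 28 [-93.  -7.  28.] to corner 75
arc 8 [-86. -84.   8.] to corner 22
arc 14 [-87. -72.  14.] to corner 23
arc 28 [-89. -43.  28.] to corner 45
[[ 51  52  55  42  65  71  72  71  71  72  71  71  72  70  71  72  71  71]
 [ 82  87  58  56  55  66  73  72  72  68  73  73  72  72  72  72  70  70]
 [ 94 118  95  60  48  46  61  73  62  46  57  61  67  72  72  72  70  71]
 [ 56  90 114  64  27  11  45  60  24  12  22  26  42  62  72  72  70  74]
 [ 56  57  72  40  16  35  48  28  23  23  37  32  47  37  58  71  73  82]
 [ 59  52  24  13  30  58  39  58  44  35  39  35  61  44  30  60  79  88]
 [ 53  31  16  22  56  62  80 104  64  49  48  38  32  48  30  54  87  87]
 [ 36  13  22  46  64  60 100 102  62  53  56  48  40  32  45  79  88  84]
 [ 47  23  47  64  64  58  57  54  54  53  54  54  47  44  70  86  86  74]
 [114  60  67  69  62  56  56  56  55  56  56  53  55  70  81  80  76  62]
 [151 118  70  81  59  53  56  56  58  58  56  58  59  81  74  69  63  85]
 [148 150 115 125  70  54  56  58  57  56  58  58  68  74  69  64  76 125]
 [146 148 148 151 118  66  54  57  56  56  52  61  74  70  64  77 116 137]
 [118 138 148 138 154  82  58  56  57  52  59  74  69  64  76 116 137 136]
 [ 74 125 122  96 123  78  66  58  56  60  75  70  62  78 116 138 136 131]
 [ 86 115  96  85  66  64  67  66  67  74  71  65  76 116 137 134 130 126]
 [ 86  86 104 115  92  69  66  72  74  70  65  77 114 135 134 126 127 126]]
```

The ray positions fit four heaped parts: three motors about 55, 55–60 and 35–45 mm from the corner point, and the dark disc (hub) about 23 mm from it. All are under 90 mm. The tilt is 33° and the arm is steady, so I'll hand in.

```bash
python3 -c "
from h import *
o=get_obs();print(o['time'],o['tool_pos'],o['wrist_force'],o['width'],abs(o['qvel']).max())
print(close_job())"
```

```text
18.95 [ 0.54132201 -0.03565998  0.27844181] [ 0.42210293 -0.18315507 -2.9247937 ] 0.013776414052719814 0.0022311016542832184
the job is handed in; nothing more can be done
None
```

I put the stray motor into the tote while it stood on the table, then lifted the tote by its handle. I tilted it about 33° towards the high-walled corner and swung the tilt a little to each side. I then turned it 25° about the vertical for a clearer view and handed in at 18.95 s, still holding it up and tilted.

**Last checks:**
- **Hold:** the grip was 13.8 mm wide on the 14 mm bar and the load was about 3 N. The arm was still (0.002 rad/s at most), and a tote model overlaid on the picture showed no slip in the grip.
- **Parts:** the pictures show the three motors heaped about 35 to 60 mm from the corner point, with the visible tote floor otherwise empty. The hub is only partly visible, as a dark arc behind a motor about 23 mm from the corner, so I identified it from its shape and position rather than seeing it whole.
- **Everything else:** I did not measure the other objects on the table again. No move passed close to them and no unusual force showed.

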